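Seat the light cap on the turbidity meter and start the reading

TASK

One of the two turbidity meters has its black light cap standing proud of the sample well, with the orange stem showing under it. Press that cap straight down until it is fully home, and only then press that same meter's green start key all the way down and let it spring back. Do not touch the other meter, whose cap is already home.

Things in the scene. Friction and masses are not known exactly. Their poses are not given: they have to be found in the camera images.
- meter: The meter to work on: white bench instrument, 220 deep (x), 210 mm wide (y), fixed. Origin: centre of underside, on the bench; z up; sloping blue display front faces its -x. Top deck 100 mm above the origin. In the meter's axes the sample well and cap are centred at x +45, y +45 mm (grey collar there 84 mm across, 6 high), the start key at x +30, y -55 mm.
- cap (a joint): How far this meter's cap is pressed down, m: 0 = 16 mm proud, 0.016 = home, head on the grey collar. Black flat-topped disc, 64 mm across, 26 thick, on an orange stem that shows while proud. Flat top 148 mm above the meter's origin at 0, 132 mm when home. Slides stiffly straight down (about 6 N) and stays where left.
- start (a joint): How far this meter's green start key is pressed, m: 0 up, 0.006 fully down; sprung, 5 N when fully down. Round green button 36 mm across; its flat top is 122 mm above the meter's origin when up, 116 mm when down. It stands in a grey housing 52 mm across whose top is at 112 mm.
- other_meter: The other meter, of the same make and size, with its cap already home (no orange showing, cap top 132 mm above its origin): leave it alone. Origin and axes as for the first.

How it is judged:
On the way, in this order (a step that is already met when the one before it is completed fails the run):
1. the proud cap is pressed fully home (within 2.5 mm) (value of joint cap above 0.0135 m), for 0.1 s.
2. the start key of the same meter is pressed down (4 mm or more of its 6) (value of joint start above 0.004 m), for 0.05 s.
At the end, for the whole second after the job is handed in: The cap is home to within 2.5 mm and the start key, having been pressed after that, is up again (within 1.5 mm) (value of joint cap above 0.0135 m and value of joint start below 0.0015 m); the robot touches nothing.
It fails at once if the start key is pressed while the cap is not home (value of joint start above 0.003 m and value of joint cap below 0.0125 m).
It fails at once if the robot touches the other meter (contact force between any of the arm, the fingers and other_meter above 1 N).
It also fails if it takes over 35 s, if anything falls off the work surface, if the arm or the gripper's body presses on something with over 40 N, if the wrist force passes 120 N, or if a joint passes its speed limit or range.

ROBOT

A 7-joint arm with a two-finger parallel gripper is mounted at the origin on the work surface. World frame = base frame: x ahead of the robot, y to its left, z up, the work surface at z = 0. Lengths are in m, angles in rad, forces in N, time in s.
With the tool pointing down it reaches from about 0.425 to 0.875 m from the base axis. Payload 4.7 kg.
Tool frame: the origin (TCP) lies at the very end of the fingers, on their centre line; the grasp point (between the pads) lies 19 mm behind it; z points along the fingers, y is the line along which they close (so a half turn about z gives the same grasp; the last joint's range is limited). The gripper opens to 87 mm and grips with 3 to 60 N. Pads are 19 mm wide; open, the fingers measure 117 mm over their backs; the gripper's body (75 mm by 190 mm) begins 51 mm behind the grasp point.
Start: joints at [1.299, 0.321, -0.07, 1.45, 0.023, 1.371, -0.057], TCP at [0.183, -0.624, 0.223] pointing down, gripper open.
Joint ranges: [-2.86, 2.86], [-0.3, 2.09], [-1.38, 1.24], [0.06, 2.45], [-1.56, 4.7], [0.09, 2.05], [-2.69, 2.69]. Speed limits (rad/s): [2.57, 2.57, 3.14, 3.14, 3.14, 3.14, 3.14].

INTERFACE

Orientations are given as [roll, pitch, yaw] about the fixed x, y, z axes, in that order (R = Rz(yaw) Ry(pitch) Rx(roll)).
In Python, from cell import arm gives the robot as it stands.
- The arm moves only by the shell command python3 -m pendant 'ROWS' [FORCE]. ROWS is JSON, a list of rows, each an object with "claw": the opening, from 0 (shut) to 1 (fully open); "translation": the shift along the tool's x, y, z in mm, a list of three; "delta_rot": the turn, a rotation vector about the tool's x, y, z in degrees, a list of three. A call has 1 to 12 rows; each row is the pose to reach, as a shift and turn from the pose commanded when the call began, along the tool's axes at that moment; what a row does not reach only later rows make up. A row lasts 1/10 s, in which the tool goes at most 50 mm and 8.59 degrees, less where a joint would pass 70% of its speed; a pose out of reach is approached as far as the arm can. A call with a gripper value outside its range is refused whole. The fingers move at their own pace and stop on an object; FORCE is the grip in N (left out, the last holds). Time passes only in rows, so rows that repeat a pose let the fingers close. It gives the time, the measured TCP pose, the force, the opening and the grip force at its end, in the units of the state.
- arm.read_state(): the state, without advancing time (a new reading comes with each control period).
- arm.grab_frame(name): name is "side" or "top"; returns a dict with "image" (420x560x3 uint8, red, green, blue), "mtx" (3x3 intrinsics, pixels), "origin" and "orientation" of the camera in the world. Camera axes: x right, y down, z forward; pixel columns grow to the right and rows downward; lengths in m; the calibration is good to about 2 mm. A picture is of the moment at which its call begins. There is no depth.
- arm.sign_off(): hands the job in; it is judged then, once.
The state is a dict: "clock": time; "q": joint angles; "joint_velocities": joint speeds; "effort": joint torques, N m; "tcp_pos": TCP position; "ee_rot": TCP orientation; "ft_force": force on the tool from outside, world axes, zero at the start; "moment": the same for the moment, N m; "opening": finger opening in m; "finger_force": force on a finger pad.
Only numpy, scipy, OpenCV 4.12 (cv2) and the standard library are available. Lean on these libraries where they do the work, as an engineer would, in place of code of your own. Each camera call takes 0.05 s, during which the arm holds its last target. There are 200 camera calls.

## Working session

There is one attempt and no reset: what is moved stays moved. The work goes in short steps, Python scripts to look and compute and a shell command to move; the robot and the scene stay as the last step left them, time stands still between calls to the robot, and variables do not carry over. Pictures are saved under pics/ and viewed, at most 10 in all, crops included, and the job is handed in when it is done.

```bash
mkdir -p pics
python3 - <<'E'
from cell import arm
import cv2,pickle
s=arm.read_state();print(s['clock'],s['tcp_pos'],s['ee_rot'],s['opening'])
d={}
for n in('side','top'):
    f=arm.grab_frame(n);d[n]=f;cv2.imwrite(f'pics/{n}0.png',f['image'][:,:,::-1]);print(n,f['origin'],f['orientation'],f['mtx'])
pickle.dump(d,open('f.pkl','wb'))
E
```

```text
0.0 [ 0.18306936 -0.62312555  0.22148233] [-3.13974999e+00  1.08659753e-04  2.85898596e-01] 0.08686563964393713
side [0.42190504 0.51121827 0.76509291] [-2.45280238 -0.00769038 -2.85362358] [[395.11627678   0.         283.25447519]
 [  0.         395.11627678 209.68428988]
 [  0.           0.           1.        ]]
top [ 0.52752887 -0.02748033  1.03909307] [-3.09599151  0.01860101 -1.54669562] [[419.72256752   0.         281.76559923]
 [  0.         419.72256752 210.25706657]
 [  0.           0.           1.        ]]
```

View pics/side0.png

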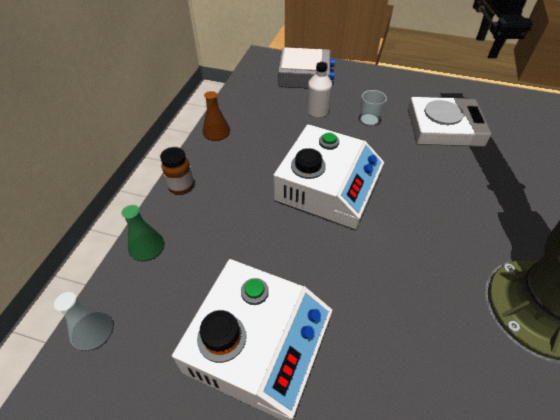

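View pics/top0.png

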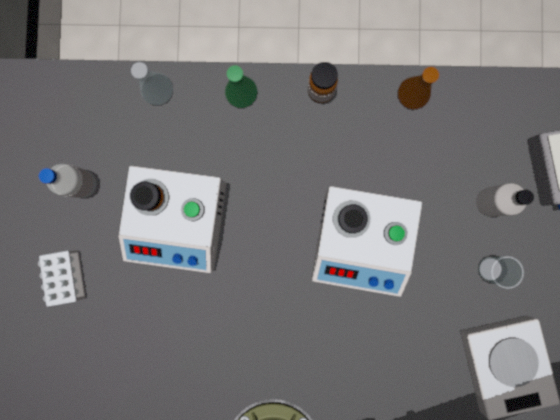

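The side view shows orange under the near meter's cap, with the cap at (220,332) and the key at (254,289). In the top view this is the left meter, with the cap at (146,196) and the key at (193,209). The other meter, on the right, has no orange.

```bash
cat > h.py <<'E'
import numpy as np,cv2
from scipy.spatial.transform import Rotation as R
def ray(f,p,z):
    d=R.from_euler('xyz',f['orientation']).as_matrix()@np.linalg.solve(f['mtx'],[p[0],p[1],1]);o=np.array(f['origin'])
    return o+d*(z-o[2])/d[2]
def blob(m,c,r=45):
    w=np.zeros(m.shape,np.uint8);cv2.circle(w,c,r,1,-1)
    n,l,s,ce=cv2.connectedComponentsWithStats((m&(w>0)).astype(np.uint8))
    i=1+np.argmax(s[1:,4]);return ce[i],s[i]
def masks(im):
    h=cv2.cvtColor(im,cv2.COLOR_RGB2HSV);H,S,V=cv2.split(h)
    return (H>45)&(H<80)&(S>150)&(V>60), V<50
E
python3 - <<'E'
import pickle;from h import *
d=pickle.load(open('f.pkl','rb'))
for n,kc,cc in(('side',(254,289),(220,332)),('top',(193,209),(146,196))):
    g,b=masks(d[n]['image'])
    k,s=blob(g,kc,22);c,t=blob(b,cc,26)
    K=ray(d[n],k,.119);C=ray(d[n],c,.135);v=(C-K)[:2]
    yaw=np.arctan2(v[1],v[0])-np.arctan2(100,15)
    print(n,k,s,c,t,K,C,'dist',np.hypot(*v),'(want .1011) yaw',yaw, 'hypot reach',np.hypot(*C[:2]))
    g,b=masks(d[n]['image'])
t=d['top']
E
```

```text
side [253.88345865 288.28947368] [245 280  19  18 266] [219.36561743 330.74737692] [ 200  311   40   41 1239] [0.56674829 0.19283151 0.119     ] [0.59195579 0.29066964 0.135     ] dist 0.10103325361245442 (want .1011) yaw -0.10327086378210426 hypot reach 0.659469859342526
top [190.36111111 208.82407407] [185 203  14  13 108] [142.75       194.92424242] [133 186  20  19 264] [0.56757386 0.19216357 0.119     ] [0.59470178 0.29327696 0.135     ] dist 0.10468926432075257 (want .1011) yaw -0.11322927537917593 hypot reach 0.6630849007820873
```

Both views agree: cap at about (0.593, 0.291) and key at about (0.567, 0.192). I'll lift, close the fingers and go by a waypoint, so the path stays out of the near-base zone.

```bash
python3 -m pendant '[{"claw":0,"translation":[0,0,-40],"delta_rot":[0,0,0]},{"claw":0,"translation":[0,0,-80],"delta_rot":[0,0,0]},{"claw":0,"translation":[347,-235,-80],"delta_rot":[0,0,0]},{"claw":0,"translation":[347,-235,-80],"delta_rot":[0,0,0]},{"claw":0,"translation":[347,-235,-80],"delta_rot":[0,0,0]},{"claw":0,"translation":[347,-235,-80],"delta_rot":[0,0,0]},{"claw":0,"translation":[347,-235,-80],"delta_rot":[0,0,0]},{"claw":0,"translation":[347,-235,-80],"delta_rot":[0,0,0]},{"claw":0,"translation":[347,-235,-80],"delta_rot":[0,0,0]},{"claw":0,"translation":[347,-235,-80],"delta_rot":[0,0,0]},{"claw":0,"translation":[347,-235,-80],"delta_rot":[0,0,0]},{"claw":0,"translation":[347,-235,-80],"delta_rot":[0,0,0]}]' 20
```

```text
clock: 1.3
tcp_pos: [0.4524, -0.2961, 0.3023]
ee_rot: [-3.14, -0.001, 0.294]
ft_force: [0.1, 0.4, 0.4]
opening: 0.0024
finger_force: 0.0
```

```bash
python3 -m pendant '[{"claw":0,"translation":[301,-523,0],"delta_rot":[0,0,0]},{"claw":0,"translation":[301,-523,0],"delta_rot":[0,0,0]},{"claw":0,"translation":[301,-523,0],"delta_rot":[0,0,0]},{"claw":0,"translation":[301,-523,0],"delta_rot":[0,0,0]},{"claw":0,"translation":[301,-523,0],"delta_rot":[0,0,0]},{"claw":0,"translation":[301,-523,0],"delta_rot":[0,0,0]},{"claw":0,"translation":[301,-523,0],"delta_rot":[0,0,0]},{"claw":0,"translation":[301,-523,0],"delta_rot":[0,0,0]},{"claw":0,"translation":[301,-523,0],"delta_rot":[0,0,0]},{"claw":0,"translation":[301,-523,0],"delta_rot":[0,0,0]},{"claw":0,"translation":[301,-523,0],"delta_rot":[0,0,0]},{"claw":0,"translation":[301,-523,0],"delta_rot":[0,0,0]}]'
python3 -m pendant '[{"claw":0,"translation":[0,0,0],"delta_rot":[0,0,0]},{"claw":0,"translation":[0,0,0],"delta_rot":[0,0,0]}]'
```

```text
clock: 2.5
tcp_pos: [0.592, 0.2821, 0.3017]
ee_rot: [3.14, 0.001, 0.282]
ft_force: [0.2, -0.1, 0.8]
opening: 0.0005
finger_force: 0.0
clock: 2.7
tcp_pos: [0.5905, 0.2829, 0.301]
ee_rot: [3.141, 0.003, 0.287]
ft_force: [0.2, -0.6, 0.2]
opening: 0.0004
finger_force: 0.0
```

```bash
python3 -m pendant '[{"claw":0,"translation":[5,-7,40],"delta_rot":[0,0,0]},{"claw":0,"translation":[5,-7,80],"delta_rot":[0,0,0]},{"claw":0,"translation":[5,-7,115],"delta_rot":[0,0,0]},{"claw":0,"translation":[5,-7,135],"delta_rot":[0,0,0]},{"claw":0,"translation":[5,-7,135],"delta_rot":[0,0,0]},{"claw":0,"translation":[5,-7,135],"delta_rot":[0,0,0]}]'
python3 - <<'E'
from cell import arm
import cv2
f=arm.grab_frame('side');cv2.imwrite('pics/s1.png',cv2.resize(f['image'][220:400,140:340,::-1],None,fx=3,fy=3))
E
```

```text
clock: 3.3
tcp_pos: [0.5945, 0.2885, 0.1682]
ee_rot: [3.14, -0.001, 0.282]
ft_force: [0.5, -0.6, -0.3]
opening: 0.0004
finger_force: 0.0
```

View pics/s1.png

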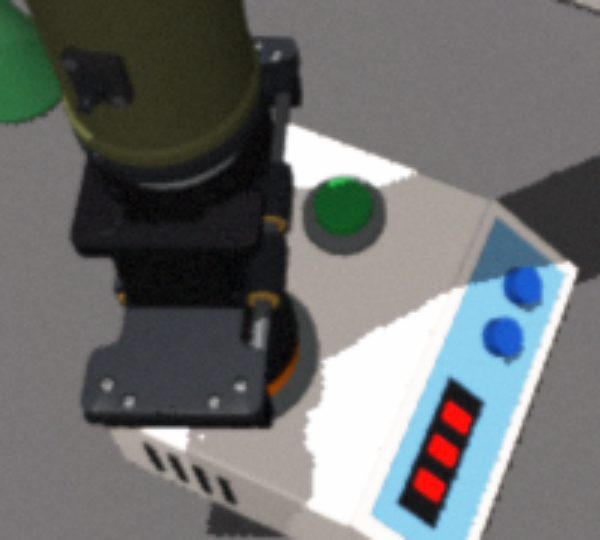

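The gripper is above the cap, with orange still showing at crop (285,370) and the key clear at (343,205). Next I press in small steps.

```bash
python3 -m pendant '[{"claw":0,"translation":[0,0,10],"delta_rot":[0,0,0]},{"claw":0,"translation":[0,0,18],"delta_rot":[0,0,0]},{"claw":0,"translation":[0,0,21],"delta_rot":[0,0,0]},{"claw":0,"translation":[0,0,24],"delta_rot":[0,0,0]},{"claw":0,"translation":[0,0,27],"delta_rot":[0,0,0]},{"claw":0,"translation":[0,0,30],"delta_rot":[0,0,0]},{"claw":0,"translation":[0,0,32],"delta_rot":[0,0,0]},{"claw":0,"translation":[0,0,32],"delta_rot":[0,0,0]}]'
```

```text
clock: 4.15
tcp_pos: [0.593, 0.2908, 0.136]
ee_rot: [3.141, 0.001, 0.286]
ft_force: [-1.7, -1.4, 4.3]
opening: 0.0006
finger_force: 2.0
```

```bash
python3 -m pendant '[{"claw":0,"translation":[0,0,2],"delta_rot":[0,0,0]},{"claw":0,"translation":[0,0,4],"delta_rot":[0,0,0]},{"claw":0,"translation":[0,0,5],"delta_rot":[0,0,0]},{"claw":0,"translation":[0,0,5],"delta_rot":[0,0,0]},{"claw":0,"translation":[0,0,5],"delta_rot":[0,0,0]}]'
```

```text
clock: 4.65
tcp_pos: [0.5932, 0.2908, 0.1324]
ee_rot: [3.14, -0.0, 0.286]
ft_force: [-3.8, -4.0, 11.2]
opening: 0.0005
finger_force: 5.4
```

```bash
python3 -m pendant '[{"claw":0,"translation":[0,0,1],"delta_rot":[0,0,0]},{"claw":0,"translation":[0,0,2],"delta_rot":[0,0,0]},{"claw":0,"translation":[0,0,2],"delta_rot":[0,0,0]}]'
python3 -m pendant '[{"claw":0,"translation":[0,0,-20],"delta_rot":[0,0,0]},{"claw":0,"translation":[0,0,-60],"delta_rot":[0,0,0]},{"claw":0,"translation":[-53,87,-60],"delta_rot":[0,0,0]},{"claw":0,"translation":[-53,87,-60],"delta_rot":[0,0,0]},{"claw":0,"translation":[-53,87,-60],"delta_rot":[0,0,0]},{"claw":0,"translation":[-53,87,-60],"delta_rot":[0,0,0]}]'
python3 - <<'E'
from cell import arm
import cv2
f=arm.grab_frame('side');cv2.imwrite('pics/s2.png',cv2.resize(f['image'][220:400,140:340,::-1],None,fx=3,fy=3))
E
```

```text
clock: 4.95
tcp_pos: [0.5932, 0.2908, 0.1323]
ee_rot: [3.14, -0.001, 0.286]
ft_force: [-7.6, -4.2, 19.6]
opening: 0.0004
finger_force: 9.6
clock: 5.55
tcp_pos: [0.5674, 0.1905, 0.1884]
ee_rot: [3.14, -0.0, 0.282]
ft_force: [0.4, 0.4, -0.6]
opening: 0.0003
finger_force: 0.0
```

View pics/s2.png

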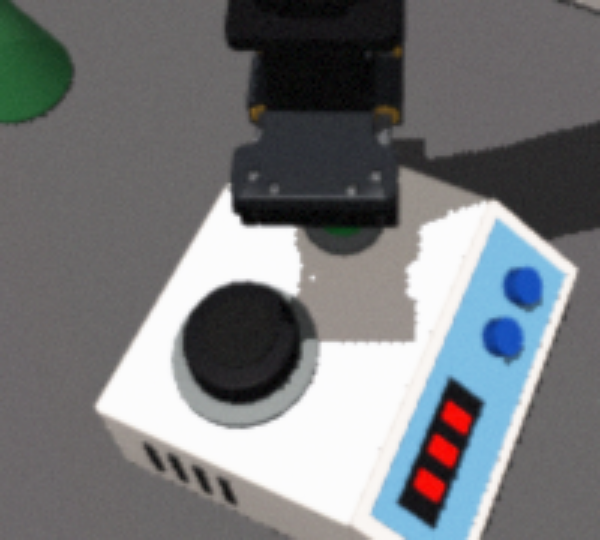

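The cap at crop (242,340) is seated on its collar with no orange visible, and the force at a fixed height rose to 20 N, so it is home. The gripper is over the key, so I press that now.

```bash
python3 -m pendant '[{"claw":0,"translation":[0,0,35],"delta_rot":[0,0,0]},{"claw":0,"translation":[0,0,55],"delta_rot":[0,0,0]},{"claw":0,"translation":[0,0,64],"delta_rot":[0,0,0]},{"claw":0,"translation":[0,0,67],"delta_rot":[0,0,0]},{"claw":0,"translation":[0,0,70],"delta_rot":[0,0,0]},{"claw":0,"translation":[0,0,72],"delta_rot":[0,0,0]},{"claw":0,"translation":[0,0,73],"delta_rot":[0,0,0]},{"claw":0,"translation":[0,0,73],"delta_rot":[0,0,0]}]'
```

```text
clock: 6.4
tcp_pos: [0.5675, 0.194, 0.1166]
ee_rot: [-3.141, -0.002, 0.286]
ft_force: [-1.6, 2.5, 4.5]
opening: 0.0006
finger_force: 2.4
```

```bash
python3 -m pendant '[{"claw":0,"translation":[0,0,1],"delta_rot":[0,0,0]},{"claw":0,"translation":[0,0,2],"delta_rot":[0,0,0]},{"claw":0,"translation":[0,0,3],"delta_rot":[0,0,0]},{"claw":0,"translation":[0,0,3],"delta_rot":[0,0,0]}]'
python3 -m pendant '[{"claw":0,"translation":[0,0,-15],"delta_rot":[0,0,0]},{"claw":0,"translation":[0,0,-60],"delta_rot":[0,0,0]},{"claw":0,"translation":[0,0,-110],"delta_rot":[0,0,0]},{"claw":0,"translation":[-60,90,-130],"delta_rot":[0,0,0]},{"claw":0,"translation":[-60,90,-130],"delta_rot":[0,0,0]},{"claw":0,"translation":[-60,90,-130],"delta_rot":[0,0,0]},{"claw":0,"translation":[-60,90,-130],"delta_rot":[0,0,0]}]'
python3 - <<'E'
from cell import arm
import cv2
f=arm.grab_frame('side');cv2.imwrite('pics/s3.png',cv2.resize(f['image'][220:400,140:340,::-1],None,fx=3,fy=3))
E
```

```text
clock: 6.8
tcp_pos: [0.5677, 0.194, 0.1162]
ee_rot: [3.141, -0.003, 0.286]
ft_force: [-6.7, 0.1, 18.7]
opening: 0.0002
finger_force: 9.8
clock: 7.5
tcp_pos: [0.5353, 0.0855, 0.243]
ee_rot: [3.139, -0.001, 0.279]
ft_force: [0.5, 0.5, 0.2]
opening: 0.0002
finger_force: 0.0
```

View pics/s3.png

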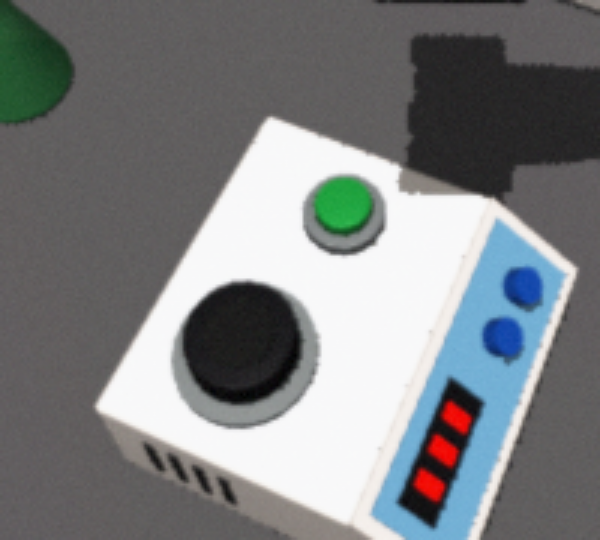

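The cap at crop (242,340) is home, the key at (343,205) is up again, and the arm is clear of both meters.

```bash
python3 -c "
from cell import arm
print(arm.sign_off())"
```

```text
the job is handed in; nothing more can be done
None
```

The cap was pressed fully home, then the same meter's start key was pressed all the way down and sprang back; the other meter was not touched, and the job was handed in at about 7.5 s with no verdict shown.

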